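Check a glass cell in the light tester

ROBOT

A 6-joint arm with a two-finger parallel gripper is mounted at the origin on the work surface. World frame = base frame: x ahead of the robot, y to its left, z up, the work surface at z = 0. Lengths are in m, angles in degrees, forces in N, time in s.
With the tool pointing down it reaches from about 0.275 to 0.775 m from the base axis. Payload 14.6 kg.
Tool frame: the origin (TCP) lies midway between the tips of the shut fingers; the grasp point (between the pads) lies 19 mm behind it (r.grip_depth is the distance from the TCP to the grasp point, in m); z points along the fingers, y is the line along which they close (so a half turn about z gives the same grasp; the last joint's range is limited). The gripper opens to 85 mm and grips with 20 to 120 N. Pads are 22 mm wide; open, the fingers measure 114 mm over their backs; the gripper's body (76 mm by 85 mm) begins 54 mm behind the grasp point. The pads swing forward as they close: fully open they stand 13 mm farther back than shut.
Start: joints at [-76.163, 15.075, -2.767, 72.158, 0, 81.102], TCP at [0.203, -0.484, 0.196] pointing down, gripper open.
Joint ranges: [-151.79, 151.79], [-50.71, 97.33], [-67.44, 78.34], [-121.81, 120.89], [-77.56, 73.72], [-180, 180]. Speed limits (degrees/s): [108.29, 108.29, 147.25, 159.86, 180, 180].

INTERFACE

Orientations are given as a 3x3 rotation matrix whose columns are the frame's x, y, z axes.
In Python, from station import r gives the robot as it stands. The module is installed in compiled form; this text tells all that it offers.
- The arm moves only by the tool carry_out, never from a script. Its arguments are lists of equal length, an entry for each row: "grip": the gripper's target within -1 to 1 (fully open at 1, half-way at 0, shut at -1); "offset": the shift along the tool's x, y, z normalised to -1 to 1, where 1 is 600 mm, a list of three; "turn": the turn, a rotation vector about the tool's x, y, z normalised to -1 to 1, where 1 is pi rad, a list of three. A call has 1 to 10 rows; each row shifts and turns the commanded pose from where the row before left it, along the tool's axes as they then stand; what a row does not reach is not made up. A row lasts 1/8 s, in which the tool goes at most 62.5 mm and 10.7 degrees, less where a joint would pass 70% of its speed; a pose out of reach is approached as far as the arm can. A call with a number of a shift or a turn outside -1 to 1 is refused whole. A call with a gripper value outside its range is refused whole. The fingers move at their own pace and stop on an object; "newtons" is the grip in N (left out, the last holds). Time passes only in rows, so rows that do not move let the fingers close. It gives the time, the measured TCP pose, the force, the opening and the grip force at its end, in the units of the state.
- r.observe(): the state, without advancing time (a new reading comes with each control period).
- r.camera(name): name is "scene" or "top"; returns the picture (420x560x3 uint8, red, green, blue); there is no depth.
- r.camera_info(name): a dict with "fov_y" (degrees; the focal length in pixels is half the picture's height over the tangent of half this angle, whatever the lens; pixels are square), "cx", "cy" (the principal point, pixels), "rvec" (rotation vector, rad) and "tvec" (3), from world to camera coordinates, as OpenCV has them. Camera axes: x right, y down, z forward; pixel columns grow to the right and rows downward; lengths in m; the calibration is good to about 2 mm. A picture is of the moment at which its call begins. camera_info takes no time and is no camera call.
- r.hand_in(): hands the job in; it is judged then, once.
The state is a dict: "time": time; "joint_pos": joint angles; "qd": joint speeds; "effort": joint torques, N m; "position": TCP position; "eef_rot": TCP orientation; "force": force on the tool from outside, world axes, zero at the start; "wrist_torque": the same for the moment, N m; "finger_gap": finger opening in m; "grasp_force": force on a finger pad.
Only numpy, scipy, OpenCV 4.12 (cv2) and the standard library are available. Lean on these libraries where they do the work, as an engineer would, in place of code of your own. Each camera call takes 0.05 s, during which the arm holds its last target. There are 200 camera calls.

TASK

With the blade tool, not with the gripper itself, lever up the lid of the parts case by its front tab until it stands upright or further back, and lay the blade tool down on the table. Then take the square glass cell out, touching it by its two frosted faces only and leaving the round vial standing in its nest, and hold it upright in the tester's light path, midway between lamp and sensor, so that the light passes squarely through the lower half of both clear faces. Finish while holding it still there: do not let go or rest it on anything.

Things in the scene. Friction and masses are not known exactly. Their poses are not given: they have to be found in the camera images.
- blade_tool: opening tool lying flat on the table: black plastic handle 100 long x 18 wide x 20 high with a thin steel blade (14 wide, 2.5 thick) sticking 50 mm out of its +x end at mid height; 50 g. Origin on the underside, 40 mm behind the handle's front end and near the centre of mass; x points along the tool to the blade tip, z up.
- blade_tip (a point): middle of the blade tool's front edge: 100 mm ahead (+x) of the tool's origin, 10 mm above its underside.
- case: grey plastic parts case fixed to the table, 130 (x) x 180 (y) x 62 mm high, walls and floor 4 mm, clear hinged lid; origin at the centre of its underside, -x its front, z up. On its floor two black ring nests (inside diameter 40, 12 mm high) centred at x = -10, y = +40 and -40 mm; the cell stands in one, the vial in the other.
- ledge (a point): middle of the front edge of a ledge on the case's front wall, under the lid's tab: 60 mm wide, sticking out 11 mm, its top (where this point lies) 52 mm above the table, leaving a slot 10 mm high between ledge and tab for the blade.
- lid (a joint): angle of the lid, rad: 0 shut, 1.57 upright, stop at 1.9. Hinged along the top of the case's far (+x) wall. The hinge is stiff: the lid stays where it is left; lifting it at the tab takes about 1.5 N.
- lid_tab (a point): middle of the front edge of the lid's tab, at the tab's underside (moves with the lid). The grey tab is 60 mm wide, 4 thick and overhangs the front wall by 14 mm; its underside is 62 mm above the table when shut.
- lid_hinge (a point): middle of the hinge line, 62 mm above the table, 65 mm behind the case's origin; 144 mm from the tab's front edge, which stands 206 mm above the table when the lid is upright. The hinge line runs along the case's y.
- cell: square open glass cell, 20 x 20 (21 over the clear faces) x 48 mm high, 40 g, upright in a nest (underside 4 mm above the table). Origin at the centre of its underside, z up. The two faces across its y are frosted (milky), 20 mm apart; the two across its x are clear windows, so light is to pass along its x. At the start the frosted faces look to the sides of the case (its y), within 0.5 rad.
- cell_windows: the two clear faces of the cell (same origin and axes as the cell); the fingers must not touch them.
- cell_spot (a point): point on the cell's middle axis, 16 mm above its underside, where the light is to pass.
- vial: round glass vial with a white cap, 24 mm diameter x 48 mm high, standing in the other nest; origin at the centre of its underside.
- tester: light tester fixed to the table: aluminium base 70 (x) x 190 (y) x 14 mm high, with two black posts 44 (x) x 30 (y), 126 mm high over the table, at y = +70 (lamp) and -70 mm (sensor); steel barrels of 22 mm diameter stick out of both towards the middle. Origin at the centre of its underside, z up; the light runs along its y.
- beam_mid (a point): middle of the light path, 110 mm above the table, over the tester's origin; 40 mm of free space to each barrel along the tester's y.

How it is judged (in metres and radians):
On the way, in this order (a step that is already met when the one before it is completed fails the run):
1. the blade tool, held in the fingers, is lifting the lid (value of joint lid between 0.1 and 1 rad and contact force between blade_tool and lid above 0.2 N and contact force between the fingers and blade_tool above 1 N), for 0.05 s.
2. the lid stands open (over 1.4 rad) (value of joint lid above 1.4 rad), for 0.2 s.
3. the cell is held in the fingers, lifted clear of the case (height (world z) of cell above 0.07 m and contact force between the fingers and cell above 2 N and contact force between cell and case below 0.2 N), for 0.2 s.
At the end, for the whole second after the job is handed in: Fingers hold the cell still, off the tester; its light spot within 6 mm sideways, 10 mm in height, 20 mm along the light path; upright to 0.15 rad, clear faces square to the light to 0.17 rad; lid open over 1.3 rad; blade tool flat and still on the table (contact force between the fingers and cell above 2 N and contact force between cell and tester below 0.2 N and x of cell_spot in the frame of tester between -0.006 and 0.006 m and y of cell_spot in the frame of tester between -0.02 and 0.02 m and z of cell_spot in the frame of tester between 0.1 and 0.12 m and angle between cell's own z axis and vertical below 0.15 rad and angle between the x axis of cell and the y axis of tester, either way round below 0.17 rad and linear speed of each of cell, blade_tool below 0.03 m/s and value of joint lid above 1.3 rad and height (world z) of blade_tool below 0.01 m and angle between blade_tool's own z axis and vertical below 0.2 rad); the arm keeps its last pose, push and grip.
It fails at once if the fingers touch a clear face of the cell (contact force between the fingers and cell_windows above 0.3 N).
It fails at once if the gripper itself pushes the lid before it stands open (value of joint lid below 1.35 rad and contact force between the arm and lid above 0.5 N).
It fails at once if the vial is knocked over or taken from its nest (distance of vial from where it was at the start of the episode above 0.02 m or angle between vial's own z axis and vertical above 0.4 rad).
It also fails if it takes over 67 s, if anything falls off the work surface, if the arm or the gripper's body presses on something with over 40 N, if the wrist force passes 120 N, or if a joint passes its speed limit or range.

## Working session

There is one attempt and no reset: what is moved stays moved. The work goes in short steps, Python scripts to look and compute and a tool call to move; the robot and the scene stay as the last step left them, time stands still between calls to the robot, and variables do not carry over. Pictures are saved under pics/ and viewed, at most 10 in all, crops included, and the job is handed in when it is done.

Besides the shell and the picture viewer there is one more tool, called after "Emit:" as name(argument=value, ...), one argument or row to a line, values as JSON. carry_out: Moves the arm, as the interface text tells. Its arguments: {"type":"object","properties":{"grip":{"type":"array"},"offset":{"type":"array"},"turn":{"type":"array"},"newtons":{"type":"number"}},"required":["grip","offset","turn"]}

```bash
mkdir -p pics; cat > h.py <<'E'
import numpy as np, cv2
from station import r
def K(n):
    i=r.camera_info(n); f=210/np.tan(np.radians(i["fov_y"])/2)
    R=cv2.Rodrigues(np.array(i["rvec"],float))[0]; return f,i["cx"],i["cy"],R,np.array(i["tvec"],float)
def ray(n,u,v):
    f,cx,cy,R,t=K(n); d=R.T@np.array([(u-cx)/f,(v-cy)/f,1]); return -R.T@t,d
def onz(n,u,v,z):
    c,d=ray(n,u,v); return c+d*(z-c[2])/d[2]
def px(n,p):
    f,cx,cy,R,t=K(n); q=R@np.array(p)+t; return np.array([f*q[0]/q[2]+cx,f*q[1]/q[2]+cy])
def snap(n,name):
    im=r.camera(n); cv2.imwrite(f"pics/{name}.png",im[:,:,::-1]); return im
E
python3 - <<'E'
from h import *
print({k:np.round(v,4) for k,v in r.observe().items()}, r.grip_depth)
for n in("scene","top"):
    snap(n,n+"0"); print(n,r.camera_info(n), ray(n,280,210))
E
```

```text
{'time': np.float64(0.0), 'joint_pos': array([-7.61633e+01,  1.50992e+01, -2.80420e+00,  7.21603e+01,
       -2.00000e-03,  8.11017e+01]), 'qd': array([-0.0477, -0.0801,  0.0265, -0.0361,  0.0056,  0.0142]), 'effort': array([-1.60000e-03, -6.37607e+01,  3.84568e+01,  1.38000e-02,
        1.00000e-04, -0.00000e+00]), 'position': array([ 0.2028, -0.4839,  0.1953]), 'eef_rot': array([[ 9.223e-01,  3.865e-01, -3.000e-04],
       [ 3.865e-01, -9.223e-01,  1.100e-03],
       [ 1.000e-04, -1.100e-03, -1.000e+00]]), 'force': array([0.4081, 0.4318, 0.2502]), 'wrist_torque': array([-0.0174,  0.0129, -0.0304]), 'grasp_force': np.float64(0.0), 'finger_gap': np.float64(0.0852)} 0.0187
scene {'fov_y': 54.21902870576557, 'cx': 283.3125730318153, 'cy': 202.39290785118732, 'rvec': array([ 1.72040475,  1.80517064, -0.76508206]), 'tvec': array([ 0.05327599, -0.29636779,  1.34853105])} (array([1.17025663, 0.01314886, 0.73453026]), array([-0.6984173 , -0.05006641, -0.71422387]))
top {'fov_y': 43.2344389129213, 'cx': 282.4533725079555, 'cy': 207.81723447141053, 'rvec': array([ 2.13638545, -2.19596764,  0.1014282 ]), 'tvec': array([0.015274  , 0.56816518, 1.2439459 ])} (array([ 0.44037246, -0.00762183,  1.29478197]), array([ 0.09660854,  0.01045113, -0.99528687]))
```

View pics/scene0.png

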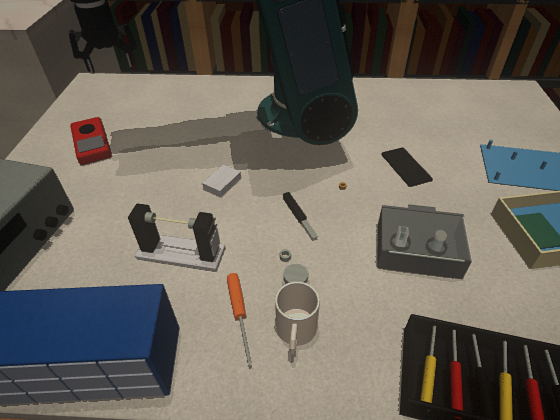

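View pics/top0.png

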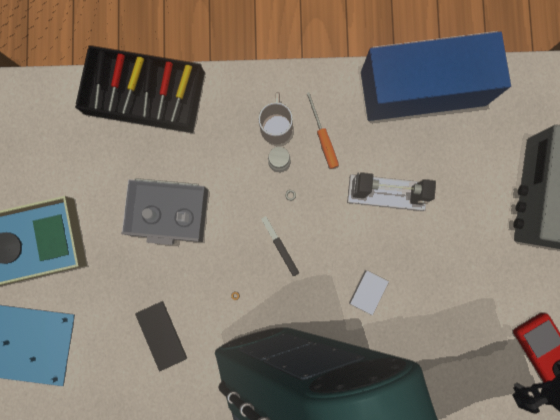

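The scene shows the case at (423,240), the tool at (300,215) and the tester at (178,238). In the top view they are at (165,212), (280,247) and (392,190). I'll enlarge these for detail.

```bash
python3 - <<'E'
import cv2,numpy as np
t=cv2.imread("pics/top0.png");s=cv2.imread("pics/scene0.png")
def c(im,x,y,w,h,W,H): return cv2.resize(im[y:y+h,x:x+w],(W,H),interpolation=cv2.INTER_CUBIC)
a=np.hstack([c(t,115,170,100,80,400,320),c(t,340,160,100,80,400,320)])
b=np.hstack([c(t,250,210,60,70,240,280),c(s,370,195,110,87,350,280),c(s,120,195,105,140,210,280)])
cv2.imwrite("pics/m0.png",np.vstack([a,b]))
E
```

```text
(no output)
```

View pics/m0.png

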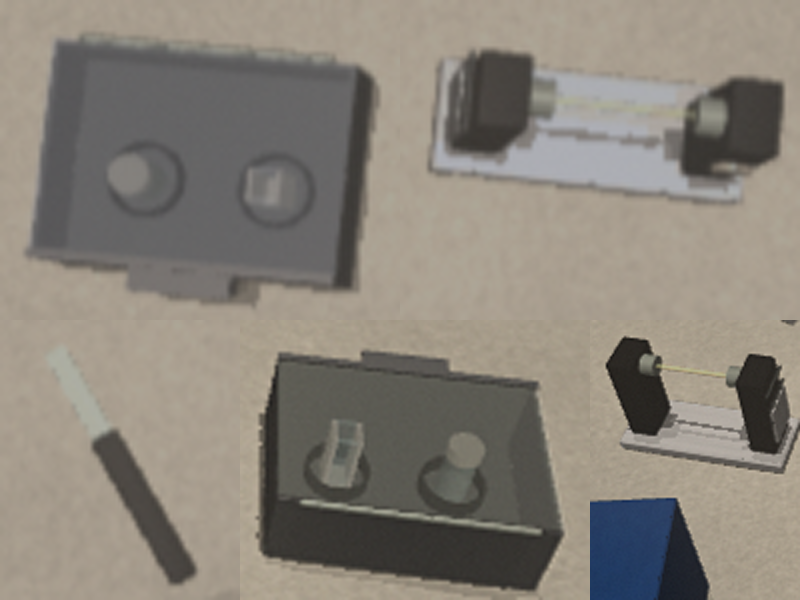

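Enlarged top view, in original pixels:
- **Case rim corners:** (129,180), (204,187), (122,233), (199,241), with the tab front at (147,242.5) to (173,245).
- **Contents:** the cell is in the right (−y) nest and the vial in the left one.
- **Tool:** tip (264,218), handle end (295.5,274).
- **Barrel ends:** (379,185) and (414,189).

```bash
python3 - <<'E'
from h import *
def T(u,v,z): return onz("top",u,v,z)
def S(u,v,z): return onz("scene",u,v,z)
p=np.round
print("case top",[p(T(*q,.062)[:2],4) for q in[(129.25,180),(204.25,186.75),(122,233),(198.75,241.25)]])
# scene: crop offset 370,195 scale 350/110=3.18
f=lambda x,y:(370+(x-240)/3.18,195+(y-320)/3.218)
print("case scn far-left(+y) etc",[p(S(*f(*q),.062)[:2],4) for q in[(278,355),(538,383),(265,492),(560,530)]])
print("tab top",[p(T(*q,.064)[:2],4) for q in[(147,242.5),(173,245)]],"tab scn",[p(S(*f(*q),.066)[:2],4) for q in[(363,352),(448,360)]])
print("tester base",[p(T(*q,.014)[:2],4) for q in[(350.5,175),(348,202.5),(425,210)]])
print("barrel",[p(T(*q,.110)[:2],4) for q in[(378.75,185),(413.75,188.75)]])
g=lambda x,y:(120+(x-590)/2,195+(y-320)/2)
print("barrel scn",[p(S(*g(*q),.110)[:2],4) for q in[(660,365),(730,376)]])
print("tool",[p(T(*q,z)[:2],4) for q,z in[((263.75,218),.011),((276.5,239.5),.02),((295.5,273.75),.02)]])
im=cv2.imread("pics/top0.png");g_=cv2.cvtColor(im,cv2.COLOR_BGR2GRAY)
m=np.zeros_like(g_);m[228:282,260:308]=(g_[228:282,260:308]<75)*255
c=max(cv2.findContours(m,0,1)[0],key=cv2.contourArea);q=cv2.minAreaRect(c);print(q)
bx=cv2.boxPoints(q);print([p(T(*b,.015)[:2],4) for b in bx])
si=cv2.imread("pics/scene0.png");g_=cv2.cvtColor(si,cv2.COLOR_BGR2GRAY)
m=np.zeros_like(g_);m[188:242,278:322]=(g_[188:242,278:322]<60)*255
c=max(cv2.findContours(m,0,1)[0],key=cv2.contourArea);q=cv2.minAreaRect(c)
print([p(S(*b,.012)[:2],4) for b in cv2.boxPoints(q)])
E
```

```text
case top [array([0.6409, 0.3586]), array([0.6199, 0.1819]), array([0.5164, 0.3753]), array([0.4923, 0.1962])]
case scn far-left(+y) etc [array([0.4891, 0.2008]), array([0.509 , 0.3814]), array([0.6162, 0.1772]), array([0.6388, 0.3619])]
tab top [array([0.4926, 0.3163]), array([0.4851, 0.2559])] tab scn [array([0.4874, 0.2613]), array([0.4929, 0.3208])]
tester base [array([ 0.6457, -0.1686]), array([ 0.5784, -0.1598]), array([ 0.5549, -0.3454])]
barrel [array([ 0.6057, -0.2191]), array([ 0.595 , -0.2974])]
barrel scn [array([ 0.593 , -0.2918]), array([ 0.6053, -0.2148])]
tool [array([0.5466, 0.0459]), array([0.4931, 0.0161]), array([ 0.4102, -0.0272])]
((285.78460693359375, 256.6230773925781), (39.56707763671875, 5.9536662101745605), 60.2551155090332)
[array([0.4901, 0.0238]), array([0.4969, 0.0111]), array([ 0.4133, -0.0338]), array([ 0.4066, -0.0212])]
[array([ 0.4131, -0.0393]), array([ 0.3936, -0.0222]), array([0.4897, 0.0299]), array([0.5068, 0.0134])]
```

```bash
cat >> h.py <<'E'
import json
def plan(p1,yaw1,n,g,src=None):
    """rows from pose now (tool down) to p1 (TCP), tool-x yaw1 deg (unwrapped change given by nearest), straight"""
    o=r.observe()
    if src is None: p0=np.array(o["position"]); R=np.array(o["eef_rot"]); y0=np.degrees(np.arctan2(R[1,0],R[0,0]))
    else: p0,y0=np.array(src[0]),src[1]
    dp=(np.array(p1)-p0)/n; dy=(yaw1-y0)/n
    off=[]
    for k in range(n):
        a=np.radians(y0+k*dy); x=np.array([np.cos(a),np.sin(a),0]); y=np.array([np.sin(a),-np.cos(a),0])
        off.append([round(float(v),4) for v in (dp@x/.6,dp@y/.6,-dp[2]/.6)])
    print("from",p0.round(4),round(y0,2),"step mm",np.linalg.norm(dp)*1e3,"deg",dy)
    print('grip',[g]*n); print('off',json.dumps(off)); print('turn',json.dumps([[0,0,round(-dy/180,4)]]*n))
E
python3 - <<'E'
from h import *
plan([.461,0,.14],22.7+95,10,1)
plan([.461,0,.07],208.25,10,1,([.461,0,.14],117.7))
E
```

```text
from [ 0.2028 -0.4839  0.1954] 22.74 step mm 55.130008765073974 deg 9.496494302198546
grip [1, 1, 1, 1, 1, 1, 1, 1, 1, 1]
off [[0.0709, -0.0578, 0.0092], [0.0794, -0.0453, 0.0092], [0.0858, -0.0316, 0.0092], [0.0898, -0.017, 0.0092], [0.0914, -0.0019, 0.0092], [0.0905, 0.0132, 0.0092], [0.087, 0.0279, 0.0092], [0.0812, 0.0419, 0.0092], [0.0732, 0.0547, 0.0092], [0.0632, 0.0661, 0.0092]]
turn [[0, 0, -0.0528], [0, 0, -0.0528], [0, 0, -0.0528], [0, 0, -0.0528], [0, 0, -0.0528], [0, 0, -0.0528], [0, 0, -0.0528], [0, 0, -0.0528], [0, 0, -0.0528], [0, 0, -0.0528]]
from [0.461 0.    0.14 ] 117.7 step mm 7.000000000000001 deg 9.055
grip [1, 1, 1, 1, 1, 1, 1, 1, 1, 1]
off [[0.0, 0.0, 0.0117], [0.0, 0.0, 0.0117], [0.0, 0.0, 0.0117], [0.0, 0.0, 0.0117], [0.0, 0.0, 0.0117], [0.0, 0.0, 0.0117], [0.0, 0.0, 0.0117], [0.0, 0.0, 0.0117], [0.0, 0.0, 0.0117], [0.0, 0.0, 0.0117]]
turn [[0, 0, -0.0503], [0, 0, -0.0503], [0, 0, -0.0503], [0, 0, -0.0503], [0, 0, -0.0503], [0, 0, -0.0503], [0, 0, -0.0503], [0, 0, -0.0503], [0, 0, -0.0503], [0, 0, -0.0503]]
```

Emit:
carry_out(
  grip=[1,1,1,1,1,1,1,1,1,1],
  offset=[
    [0.0709,-0.0578,0.0092],
    [0.0794,-0.0453,0.0092],
    [0.0858,-0.0316,0.0092],
    [0.0898,-0.017,0.0092],
    [0.0914,-0.0019,0.0092],
    [0.0905,0.0132,0.0092],
    [0.087,0.0279,0.0092],
    [0.0812,0.0419,0.0092],
    [0.0732,0.0547,0.0092],
    [0.0632,0.0661,0.0092],
  ],
  turn=[
    [0,0,-0.0528],
    [0,0,-0.0528],
    [0,0,-0.0528],
    [0,0,-0.0528],
    [0,0,-0.0528],
    [0,0,-0.0528],
    [0,0,-0.0528],
    [0,0,-0.0528],
    [0,0,-0.0528],
    [0,0,-0.0528],
  ],
  newtons=80,
)

```text
time: 1.35
position: [0.4612, 0.0018, 0.1403]
eef_rot: [[-0.471, 0.882, -0.0], [0.882, 0.471, -0.0], [-0.0, -0.0, -1.0]]
force: [1.0, -1.5, -0.1]
finger_gap: 0.0856
grasp_force: 0.0
```

Emit:
carry_out(
  grip=[1,1,1,1,1,1,1,1,1,1],
  offset=[
    [0,0,0.0117],
    [0,0,0.0117],
    [0,0,0.0117],
    [0,0,0.0117],
    [0,0,0.0117],
    [0,0,0.0117],
    [0,0,0.0117],
    [0,0,0.0117],
    [0,0,0.0117],
    [0,0,0.0117],
  ],
  turn=[
    [0,0,-0.0503],
    [0,0,-0.0503],
    [0,0,-0.0503],
    [0,0,-0.0503],
    [0,0,-0.0503],
    [0,0,-0.0503],
    [0,0,-0.0503],
    [0,0,-0.0503],
    [0,0,-0.0503],
    [0,0,-0.0503],
  ],
)

```text
time: 2.6
position: [0.4605, -0.0, 0.07]
eef_rot: [[-0.878, -0.479, -0.001], [-0.479, 0.878, 0.0], [0.0, 0.0, -1.0]]
force: [0.0, -0.6, 1.1]
finger_gap: 0.0853
grasp_force: 0.0
```

```bash
python3 - <<'E'
from h import *
o=r.observe();print(o["time"],o["position"],o["eef_rot"],o["joint_pos"])
s=snap("scene","s1"); t=snap("top","t1")
u,v=px("scene",o["position"]).astype(int)
cv2.imwrite("pics/m1.png",cv2.resize(s[150:300,220:380,::-1],(640,600),interpolation=2)); print(u,v)
plan([.461,0,.003],208.25,6,1)
E
```

```text
2.6 [ 4.60496833e-01 -4.81105500e-05  6.99581351e-02] [[-8.77867184e-01 -4.78903911e-01 -5.01833978e-04]
 [-4.78904006e-01  8.77867271e-01  8.27197041e-05]
 [ 4.00928836e-04  3.12947216e-04 -9.99999871e-01]] [-1.01618374e+01  1.34534187e+01 -2.58390190e+01  5.07367005e+01
 -4.07719141e-04 -3.87756816e+01]
295 192
from [0.4601 0.     0.0697] -151.57 step mm 11.119957049344952 deg 59.96994314504309
grip [1, 1, 1, 1, 1, 1]
off [[-0.0002, -0.0001, 0.0185], [-0.0, -0.0002, 0.0185], [0.0002, -0.0001, 0.0185], [0.0002, 0.0001, 0.0185], [0.0, 0.0002, 0.0185], [-0.0002, 0.0001, 0.0185]]
turn [[0, 0, -0.3332], [0, 0, -0.3332], [0, 0, -0.3332], [0, 0, -0.3332], [0, 0, -0.3332], [0, 0, -0.3332]]
```

View pics/m1.png

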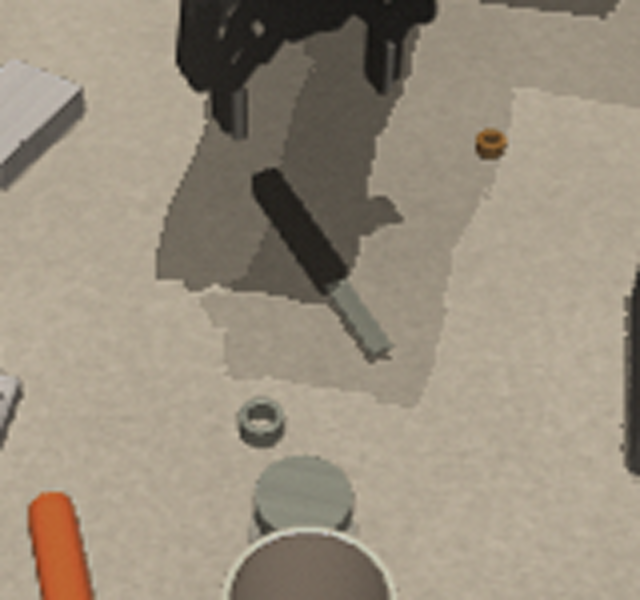

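The picture shows the open fingers straddling the handle at (300,230), well aligned. Next: descend, close and lift.

Emit:
carry_out(
  grip=[1,1,1,1,-1,-1,-1,-1,-1,-1],
  offset=[
    [0,0,0.0278],
    [0,0,0.0278],
    [0,0,0.0278],
    [0,0,0.0275],
    [0,0,0],
    [0,0,0],
    [0,0,0],
    [0,0,0],
    [0,0,0],
    [0,0,0],
  ],
  turn=[
    [0,0,0],
    [0,0,0],
    [0,0,0],
    [0,0,0],
    [0,0,0],
    [0,0,0],
    [0,0,0],
    [0,0,0],
    [0,0,0],
    [0,0,0],
  ],
  newtons=90,
)

```text
time: 3.95
position: [0.4607, -0.0001, 0.0039]
eef_rot: [[-0.88, -0.474, 0.0], [-0.474, 0.88, -0.0], [-0.0, -0.0, -1.0]]
force: [-1.5, 0.1, -0.5]
finger_gap: -0.0
grasp_force: 0.0
```

```bash
python3 - <<'E'
from h import *
o=r.observe();print(o["position"],o["finger_gap"],o["grasp_force"])
s=snap("scene","s2"); t=snap("top","t2")
cv2.imwrite("pics/m2.png",np.hstack([cv2.resize(x,(390,390),interpolation=2) for x in(s[150:280,230:360,::-1],t[190:320,210:340,::-1])]))
E
```

```text
[ 4.60729953e-01 -7.46076062e-05  3.90869244e-03] -3.0308980325299658e-06 0.0
```

View pics/m2.png

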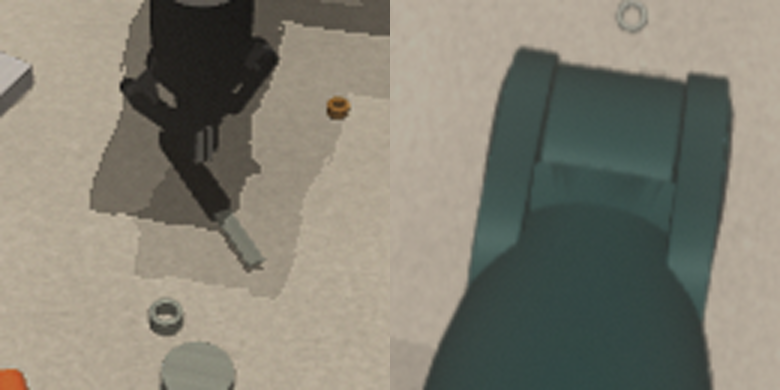

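```bash
python3 - <<'E'
from h import *
o=r.observe();p=np.array(o["position"]);print(px("scene",p),px("scene",p+[0,0,.02]),px("scene",[.461,0,.02]))
a=cv2.imread("pics/scene0.png").astype(int);b=cv2.imread("pics/s2.png")
b2=b[170:245,260:335].copy();b2=cv2.convertScaleAbs(cv2.resize(b2,(600,600),interpolation=0),alpha=2.5)
q=(px("scene",p)-[260,170])*8;cv2.drawMarker(b2,tuple(q.astype(int)),(0,0,255),0,20)
q=(px("scene",p+[0,0,.04])-[260,170])*8;cv2.drawMarker(b2,tuple(q.astype(int)),(0,255,0),0,20)
cv2.imwrite("pics/m3.png",b2)
E
```

```text
[295.16436146 211.89593682] [295.26203559 206.2011514 ] [295.27732472 207.40084357]
```

View pics/m3.png

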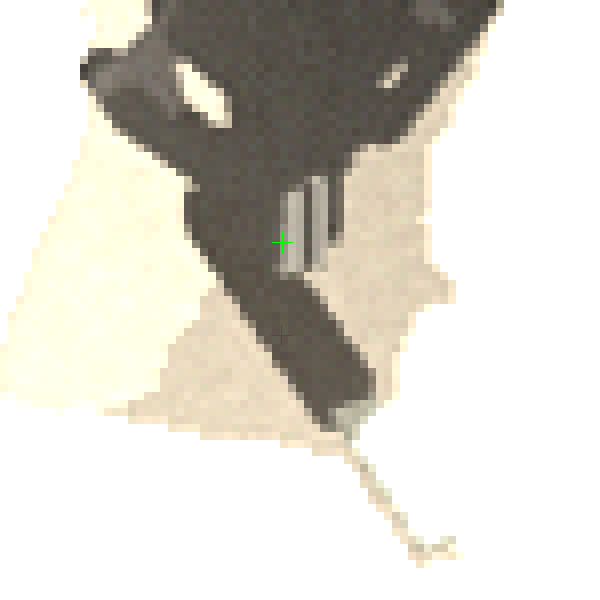

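```bash
python3 - <<'E'
from h import *
p=np.array([.4605,0,.07]);y=np.array([-.479,.878,0]);x=np.array([-.878,-.479,0])
for s in(-1,1):
  for z in(.07,.083):
    for w in(-.011,.011):
      q=p+s*.0425*y+w*x; q[2]=z; print(s,z,w,px("scene",q).round(1), ((px("scene",q)-[220,150])*4).round())
E
```

```text
-1 0.07 -0.011 [281.3 200.8] [245. 203.]
-1 0.07 0.011 [277.3 195. ] [229. 180.]
-1 0.083 -0.011 [281.3 196.8] [245. 187.]
-1 0.083 0.011 [277.2 190.9] [229. 164.]
1 0.07 -0.011 [313.5 189.8] [374. 159.]
1 0.07 0.011 [309.2 184.3] [357. 137.]
1 0.083 -0.011 [313.8 185.8] [375. 143.]
1 0.083 0.011 [309.4 180.2] [357. 121.]
```

The fingers closed on nothing, and the tool has not moved. The image puts the fingertips about 25–30 mm higher than the reported TCP, at (298,204) instead of the predicted (295,212). I'll open and probe downwards gently.

Emit:
carry_out(
  grip=[0,0,0,0,0,0],
  offset=[
    [0,0,0],
    [0,0,0],
    [0,0,0],
    [0,0,0.006],
    [0,0,0.006],
    [0,0,0],
  ],
  turn=[
    [0,0,0],
    [0,0,0],
    [0,0,0],
    [0,0,0],
    [0,0,0],
    [0,0,0],
  ],
)

```text
time: 4.8
position: [0.4604, -0.0001, -0.0037]
eef_rot: [[-0.88, -0.474, -0.001], [-0.474, 0.88, 0.0], [0.001, 0.0, -1.0]]
force: [-0.2, -0.3, -0.0]
finger_gap: 0.0423
grasp_force: 0.0
```

```bash
python3 - <<'E'
from h import *
o=r.observe();print(o["time"],o["position"],o["force"],o["finger_gap"])
s=snap("scene","s4")
b=cv2.convertScaleAbs(cv2.resize(s[140:240,240:340,::-1],(600,600),interpolation=0),alpha=1.8)
a=cv2.imread("pics/scene0.png")[0:90,60:160]
b=np.hstack([b,cv2.resize(a,(200,180))[:180].repeat(1,0) if 0 else cv2.copyMakeBorder(cv2.convertScaleAbs(cv2.resize(a,(200,180)),alpha=1.8),0,420,0,0,0)])
cv2.imwrite("pics/m4.png",b)
print("start tcp px",px("scene",[.203,-.484,.196]))
E
```

```text
4.8 [ 4.60429691e-01 -5.20857196e-05 -3.71703070e-03] [-0.21842045 -0.25833779 -0.01835611] 0.0422724583851811
start tcp px [116.48854323  85.97513483]
```

View pics/m4.png

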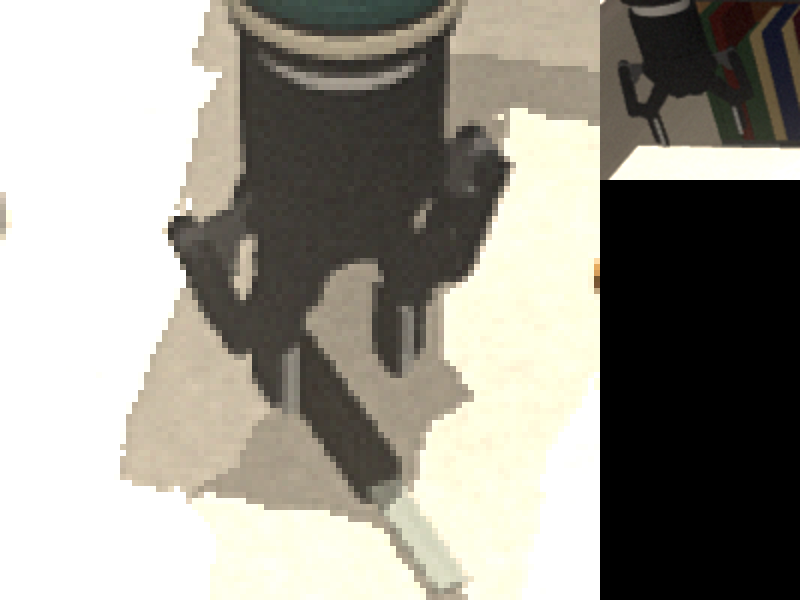

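```bash
python3 - <<'E'
from h import *
from scipy.optimize import least_squares
obs=[([.203,-.484,.196],22.7,.013,(110,70)),([.4605,0,.07],208.5,.013,(297.2,178.5)),([.4607,0,.0039],208.4,0,(298,204)),([.4604,0,-.0037],208.4,.006,(296.7,205.6))]
def f(d,tool):
    e=[]
    for p,yw,b,q in obs:
        a=np.radians(yw) if tool else 0
        w=np.array([np.cos(a)*d[0]-np.sin(a)*d[1],np.sin(a)*d[0]+np.cos(a)*d[1],d[2]+b])
        e+=list(px("scene",np.array(p)+w)-q)
    return np.array(e)
for t in(0,1):
    s=least_squares(f,[0,0,0],args=(t,));print(t,s.x.round(4),s.fun.round(1))
E
```

```text
0 [0.0138 0.0044 0.0402] [ 0.2 -0.4  0.4  0.9 -0.9  0.3  0.4 -0.9]
1 [-0.0047 -0.0027  0.0304] [ 0.4 -0.   0.6  0.9 -0.8  0.   0.5 -1.2]
```

The fits agree that the real fingertips sit about 30 mm short of the reported TCP along the tool's z, with only a few mm sideways. I'll go lower in steps and watch the force.

Emit:
carry_out(
  grip=[0,0,0],
  offset=[
    [0,0,0.0133],
    [0,0,0.0133],
    [0,0,0],
  ],
  turn=[
    [0,0,0],
    [0,0,0],
    [0,0,0],
  ],
)

```text
time: 5.22
position: [0.4601, 0.0, -0.0201]
eef_rot: [[-0.88, -0.474, -0.001], [-0.474, 0.88, 0.0], [0.001, 0.001, -1.0]]
force: [0.5, -0.0, 0.2]
finger_gap: 0.0424
grasp_force: 0.0
```

Emit:
carry_out(
  grip=[-1,-1,-1,-1,-1],
  offset=[
    [0,0,0.0033],
    [0,0,0],
    [0,0,0],
    [0,0,0],
    [0,0,0],
  ],
  turn=[
    [0,0,0],
    [0,0,0],
    [0,0,0],
    [0,0,0],
    [0,0,0],
  ],
)

```text
time: 5.85
position: [0.4608, -0.0001, -0.0211]
eef_rot: [[-0.88, -0.474, 0.0], [-0.474, 0.88, -0.0], [-0.0, -0.0, -1.0]]
force: [-2.6, -0.8, 6.6]
finger_gap: 0.015
grasp_force: 88.5
```

Emit:
carry_out(
  grip=[-1,-1,-1,-1,-1,-1],
  offset=[
    [0,0,-0.02],
    [0,0,-0.05],
    [0,0,-0.06],
    [0,0,-0.07],
    [0,0,0],
    [0,0,0],
  ],
  turn=[
    [0,0,0],
    [0,0,0],
    [0,0,0],
    [0,0,0],
    [0,0,0],
    [0,0,0],
  ],
)

```text
time: 6.6
position: [0.4605, -0.0001, 0.0987]
eef_rot: [[-0.88, -0.474, 0.0], [-0.474, 0.88, -0.0], [-0.0, -0.0, -1.0]]
force: [-0.1, 0.9, -0.5]
finger_gap: 0.0143
grasp_force: 88.2
```

```bash
python3 - <<'E'
from h import *
o=r.observe();print(o["time"],o["position"],o["force"],o["finger_gap"],o["grasp_force"])
s=snap("scene","s5");t=snap("top","t5")
b=[cv2.convertScaleAbs(cv2.resize(x,(400,400),interpolation=2),alpha=1.8) for x in(s[110:250,230:370,::-1],t[180:300,210:330,::-1])]
cv2.imwrite("pics/m5.png",np.hstack(b)); print(px("scene",o["position"]))
E
```

```text
6.6 [ 4.60547768e-01 -5.30534121e-05  9.86657273e-02] [-0.05461913  0.88335323 -0.51499881] 0.014318437358707435 88.19794178009033
[295.67230475 183.37063424]
```

View pics/m5.png

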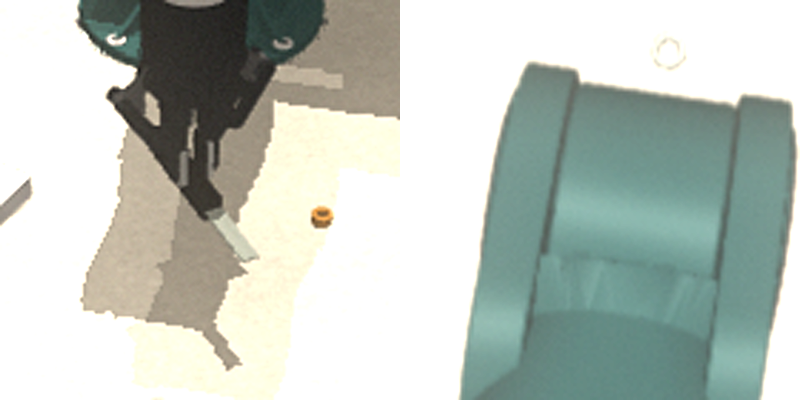

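The tool is gripped and lifted level. The blade root is at scene (304.5,184.6) and the tip at about (316,201).

```bash
python3 - <<'E'
from h import *
a=np.radians(28.3);x=np.array([np.cos(a),np.sin(a),0]);n=np.array([-x[1],x[0],0])
o=np.array([.461,0,.12])
print("pred tip",px("scene",o+.1*x+[0,0,.01]),"root",px("scene",o+.04*x+[0,0,.01]))
for q in[(316,201),(304.5,184.6)]:
    for lat in(-.004,0,.004):
        c,d=ray("scene",*q); s=n@(o+lat*n-c)/(n@d); w=c+s*d; print(q,lat,(x@(w-o)).round(4),(w[2]-.12).round(4))
# blade mask
im=cv2.imread("pics/s5.png").astype(int)[170:215,290:335]
m=((im.min(2)>70)&(im[:,:,1]>=im[:,:,2]-1)).astype(np.uint8)
k,l,st,ce=cv2.connectedComponentsWithStats(m)
for i in range(1,k):
    if st[i,4]>25: print(st[i]+np.array([290,170,0,0,0]),ce[i]+[290,170])
E
```

```text
pred tip [317.11725648 200.94946273] root [304.00189776 183.81777503]
(316, 201) -0.004 0.1021 0.0134
(316, 201) 0 0.0955 0.0059
(316, 201) 0.004 0.0889 -0.0016
(304.5, 184.6) -0.004 0.0496 0.0171
(304.5, 184.6) 0 0.0424 0.0096
(304.5, 184.6) 0.004 0.0352 0.0022
[304 184  16  18  97] [311.55670103 192.81443299]
```

```bash
python3 - <<'E'
from h import *
plan([.3639,.3038,.0987],173,9,-1,([.4605,0,.0987],208.35))
E
```

```text
from [0.4605 0.     0.0987] 208.35 step mm 35.42092566984441 deg -3.927777777777777
grip [-1, -1, -1, -1, -1, -1, -1, -1, -1]
off [[-0.011, 0.058, -0.0], [-0.007, 0.0586, -0.0], [-0.0029, 0.059, -0.0], [0.0011, 0.059, -0.0], [0.0051, 0.0588, -0.0], [0.0092, 0.0583, -0.0], [0.0131, 0.0576, -0.0], [0.017, 0.0565, -0.0], [0.0209, 0.0552, -0.0]]
turn [[0, 0, 0.0218], [0, 0, 0.0218], [0, 0, 0.0218], [0, 0, 0.0218], [0, 0, 0.0218], [0, 0, 0.0218], [0, 0, 0.0218], [0, 0, 0.0218], [0, 0, 0.0218]]
```

Emit:
carry_out(
  grip=[-1,-1,-1,-1,-1,-1,-1,-1,-1,-1],
  offset=[
    [-0.011,0.058,0],
    [-0.007,0.0586,0],
    [-0.0029,0.059,0],
    [0.0011,0.059,0],
    [0.0051,0.0588,0],
    [0.0092,0.0583,0],
    [0.0131,0.0576,0],
    [0.017,0.0565,0],
    [0.0209,0.0552,0],
    [0,0,0],
  ],
  turn=[
    [0,0,0.0218],
    [0,0,0.0218],
    [0,0,0.0218],
    [0,0,0.0218],
    [0,0,0.0218],
    [0,0,0.0218],
    [0,0,0.0218],
    [0,0,0.0218],
    [0,0,0.0218],
    [0,0,0],
  ],
)

```text
time: 7.95
position: [0.3631, 0.305, 0.0978]
eef_rot: [[-0.993, 0.12, -0.002], [0.12, 0.993, -0.001], [0.002, -0.001, -1.0]]
force: [-0.1, -0.1, -0.5]
finger_gap: 0.0145
grasp_force: 88.3
```

```bash
python3 - <<'E'
from h import *
o=r.observe();p=np.array(o["position"]);R=np.array(o["eef_rot"]);print(o["time"],p,R[:,0],o["joint_pos"],o["grasp_force"])
tip=p-.1*R[:,0];tip[2]=p[2]+.0311;root=p-.04*R[:,0];root[2]=tip[2]
for n in("scene","top"):
    im=snap(n,n[0]+"6");print(n,"tip",px(n,tip),"root",px(n,root))
    print(" tab corners pred",[px(n,[*np.array([.488,.2886])+s*.03*np.array([.1219,.9925]),.066]).round(1) for s in(1,-1)])
s=cv2.imread("pics/s6.png");t=cv2.imread("pics/t6.png")
b=[cv2.convertScaleAbs(cv2.resize(x,(400,400),interpolation=2),alpha=1.5) for x in(s[140:240,370:470],t[180:280,110:210])]
cv2.imwrite("pics/m6.png",np.hstack(b))
E
```

```text
7.95 [0.36311466 0.30498713 0.0977827 ] [-0.99279842  0.11978746  0.00150306] [ 3.01581225e+01  1.33630848e+01 -2.10779260e+01  5.56560663e+01
  1.43250167e-02  3.70379191e+01] 88.28822135925293
scene tip [426.97017033 177.54409338] root [425.04672999 160.87398785]
 tab corners pred [array([434.2, 207. ]), array([407.4, 204. ])]
top tip [149.8550137 254.9372038] root [146.62377553 282.38364185]
 tab corners pred [array([145.9, 242.9]), array([171.5, 245.4])]
```

View pics/m6.png

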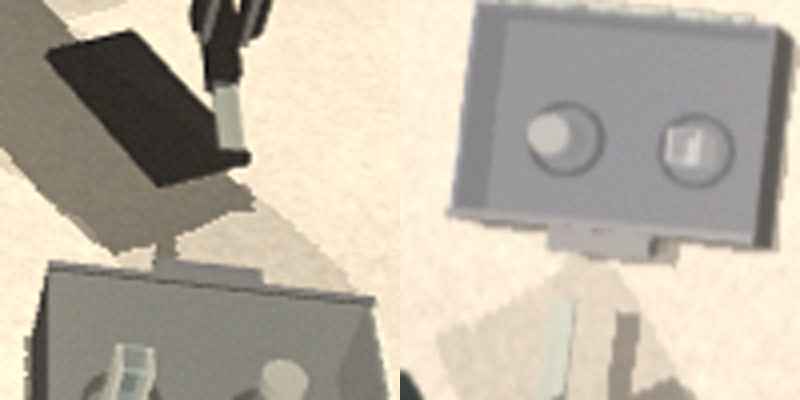

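Both views agree with the predicted tip to within 1 px: scene (427.5,177), top (150.5,255). The tab front runs from (147,242.5) to (172.5,245.5), as expected. Next: lower, then insert.

Emit:
carry_out(
  grip=[-1,-1,-1,-1,-1,-1,-1,-1,-1],
  offset=[
    [0,0,0.04],
    [0,0,0.04],
    [0,0,0.04],
    [0,0,0],
    [-0.014,0,0],
    [-0.014,0,0],
    [-0.014,0,0],
    [-0.014,0,0],
    [0,0,0],
  ],
  turn=[
    [0,0,0],
    [0,0,0],
    [0,0,0],
    [0,0,0],
    [0,0,0],
    [0,0,0],
    [0,0,0],
    [0,0,0],
    [0,0,0],
  ],
)

```text
time: 9.18
position: [0.3983, 0.2996, 0.0267]
eef_rot: [[-0.992, 0.122, 0.0], [0.122, 0.992, 0.0], [-0.0, 0.0, -1.0]]
force: [-0.0, -0.9, -1.9]
finger_gap: 0.0145
grasp_force: 88.3
```

```bash
python3 - <<'E'
from h import *
o=r.observe();p=np.array(o["position"]);R=np.array(o["eef_rot"]);print(o["time"],p,R[:,0],o["force"],o["wrist_torque"],o["grasp_force"])
tip=p-.1*R[:,0];tip[2]=p[2]+.0311;print("tip",tip,"into",(tip[:2]-[.488,.2886])@[.9925,-.1219])
E
```

```text
9.175 [0.39832111 0.29958388 0.02670629] [-9.92483058e-01  1.22381934e-01 -2.05314333e-04] [-0.00580126 -0.85089074 -1.89452247] [ 0.02400735 -0.05259275 -0.00158285] 88.28767776489258
tip [0.49756942 0.28734568 0.05780629] into 0.009650549417388812
```

```bash
python3 - <<'E'
from h import *
th=np.concatenate([[0],np.linspace(.08,1.8,19)]);d=.134-.024*th/1.75
X=.065-d*np.cos(th)-.0002;Z=.0608+d*np.sin(th);X[0]=-.0693;Z[0]=.0578
off=[[round(float(-a/.6),4),0,round(float(-b/.6),4)] for a,b in zip(np.diff(X),np.diff(Z))]
print(json.dumps(off[:10]));print(json.dumps(off[10:]));print(X[[9,10,-1]],Z[[9,10,-1]],th[10])
E
```

```text
[[-0.0027, 0, -0.0227], [-0.0048, 0, -0.0206], [-0.0067, 0, -0.0198], [-0.0085, 0, -0.0189], [-0.0102, 0, -0.0178], [-0.0118, 0, -0.0166], [-0.0132, 0, -0.0152], [-0.0144, 0, -0.0137], [-0.0155, 0, -0.0121], [-0.0165, 0, -0.0105]]
[[-0.0172, 0, -0.0087], [-0.0178, 0, -0.007], [-0.0182, 0, -0.0051], [-0.0184, 0, -0.0033], [-0.0184, 0, -0.0015], [-0.0183, 0, 0.0003], [-0.0179, 0, 0.002], [-0.0175, 0, 0.0037], [-0.0168, 0, 0.0053]]
[-0.01650421 -0.00662839  0.08963643] [0.15232076 0.15860221 0.16725546] 0.9400000000000001
```

Emit:
carry_out(
  grip=[-1,-1,-1,-1,-1],
  offset=[
    [-0.0027,0,-0.0227],
    [-0.0048,0,-0.0206],
    [-0.0067,0,-0.0198],
    [-0.0085,0,-0.0189],
    [-0.0102,0,-0.0178],
  ],
  turn=[
    [0,0,0],
    [0,0,0],
    [0,0,0],
    [0,0,0],
    [0,0,0],
  ],
)

```text
time: 9.8
position: [0.4176, 0.2972, 0.0875]
eef_rot: [[-0.993, 0.122, 0.0], [0.122, 0.993, 0.0], [-0.0, 0.0, -1.0]]
force: [0.0, 0.6, -1.5]
finger_gap: 0.0149
grasp_force: 88.2
```

```bash
python3 - <<'E'
from h import *
o=r.observe();p=np.array(o["position"]);print(o["time"],p,o["force"],o["wrist_torque"],o["grasp_force"])
s=snap("scene","s7");t=snap("top","t7")
C=np.array([.565,.279]);xc=np.array([.9925,-.1219]);yc=np.array([.1219,.9925])
# predicted tab px for lid angles, and darkness of old tab location
def tab(th,s): q=.065-.144*np.cos(th); return np.append(C+q*xc+s*.03*yc,.064+.144*np.sin(th))
for th in(0,.3,.47,.6): print(th,[px("scene",tab(th,s)).round() for s in(1,-1)],[px("top",tab(th,s)).round() for s in(1,-1)])
for n,a,b in(("scene","pics/s6.png","pics/s7.png"),("top","pics/t6.png","pics/t7.png")):
    df=(cv2.absdiff(cv2.imread(a),cv2.imread(b)).max(2)>14).astype(np.uint8)
    x0,y0,x1,y1=(375,195,475,260) if n=="scene" else (115,170,215,250)
    for rr in df[y0:y1:2,x0:x1:2]: print("".join(".#"[v] for v in rr))
    print()
E
```

```text
9.8 [0.41759695 0.29723219 0.0874644 ] [ 0.00384897  0.63922432 -1.51968295] [0.05796933 0.359575   0.02790822] 88.17996025085449
0 [array([434., 207.]), array([407., 204.])] [array([146., 244.]), array([172., 246.])]
0.3 [array([439., 196.]), array([411., 193.])] [array([141., 240.]), array([168., 243.])]
0.47 [array([442., 191.]), array([413., 188.])] [array([139., 235.]), array([166., 238.])]
0.6 [array([444., 188.]), array([415., 185.])] [array([138., 231.]), array([165., 233.])]
#########..#######################................
.##################..#############................
.##########################################.......
..##################################.############.
...#########################################.####.
.....#.###############..#########################.
....###########..################################.
....#...#.#######################################.
....#...............#############################.
....#........................####################.
....#...............................#############.
....#......................................#.####.
[... 2412 characters left out ...]
............................##...#...
#####....................................##...#...
#####....................................##.......
.....#################...................##.......
.....##################.#.###...........##...#....
...#.####...###########...##########.#.###...#....
.............###########..################...#....
........#.......###..############...#####....#....
................#.############....................
###..........#..#.###.####..##....................
####............#####.####...#.........#..........
####................#####.##....#.................
#####....................###......................
######...................####.....................
```

The lid is lifting: −1.5 N on the wrist, and its outline has changed. Continuing.

Emit:
carry_out(
  grip=[-1,-1,-1,-1,-1,-1,-1,-1,-1,-1],
  offset=[
    [-0.0118,0,-0.0166],
    [-0.0132,0,-0.0152],
    [-0.0144,0,-0.0137],
    [-0.0155,0,-0.0121],
    [-0.0165,0,-0.0105],
    [-0.0172,0,-0.0087],
    [-0.0178,0,-0.007],
    [-0.0182,0,-0.0051],
    [-0.0184,0,-0.0033],
    [0,0,0],
  ],
  turn=[
    [0,0,0],
    [0,0,0],
    [0,0,0],
    [0,0,0],
    [0,0,0],
    [0,0,0],
    [0,0,0],
    [0,0,0],
    [0,0,0],
    [0,0,0],
  ],
)

```text
time: 11.15
position: [0.5033, 0.2866, 0.1418]
eef_rot: [[-0.992, 0.122, 0.0], [0.122, 0.992, -0.0], [-0.0, -0.0, -1.0]]
force: [-1.3, 0.4, -0.4]
finger_gap: 0.0141
grasp_force: 88.9
```

Emit:
carry_out(
  grip=[-1,-1,-1,-1,-1,-1,-1,-1],
  offset=[
    [-0.0184,0,-0.0015],
    [-0.0183,0,0.0003],
    [-0.0179,0,0.002],
    [-0.0175,0,0.0037],
    [-0.0168,0,0.0053],
    [0,0,0],
    [0,0,0],
    [0,0,0],
  ],
  turn=[
    [0,0,0],
    [0,0,0],
    [0,0,0],
    [0,0,0],
    [0,0,0],
    [0,0,0],
    [0,0,0],
    [0,0,0],
  ],
)

```text
time: 12.15
position: [0.5551, 0.2803, 0.1362]
eef_rot: [[-0.993, 0.122, 0.0], [0.122, 0.993, 0.0], [-0.0, 0.0, -1.0]]
force: [-0.0, -0.3, -0.8]
finger_gap: 0.015
grasp_force: 89.1
```

```bash
python3 - <<'E'
from h import *
o=r.observe();p=np.array(o["position"]);R=np.array(o["eef_rot"]);print(o["time"],p,o["force"],o["wrist_torque"],o["finger_gap"])
tip=p-.1*R[:,0];C=np.array([.565,.279]);xc=np.array([.9925,-.1219]);yc=np.array([.1219,.9925])
print("tip case x",(tip[:2]-C)@xc,"z",p[2]+.0311)
s=snap("scene","s8");t=snap("top","t8")
def tab(th,s): q=.065-.144*np.cos(th); return np.append(C+q*xc+s*.03*yc,.064+.144*np.sin(th))
for th in(1.3,1.57,1.75,1.9): print(th,[px("scene",tab(th,s)).round() for s in(1,-1)],[px("top",tab(th,s)).round() for s in(1,-1)])
g0=cv2.imread("pics/s6.png");g=cv2.imread("pics/s8.png")
df=(cv2.absdiff(g0,g).max(2)>14)[150:260:2,370:490:2]
for i,rr in enumerate(df): print(150+2*i,"".join(".#"[int(v)] for v in rr))
E
```

```text
12.15 [0.5551035  0.28034164 0.13617346] [-0.0384423  -0.27078359 -0.76825437] [-0.02931873 -0.02563482 -0.02885632] 0.014973913389104834
tip case x 0.09000996862097406 z 0.16727346248925004
1.3 [array([457., 194.]), array([424., 191.])] [array([135., 191.]), array([163., 194.])]
1.57 [array([461., 207.]), array([426., 203.])] [array([136., 172.]), array([165., 175.])]
1.75 [array([462., 218.]), array([427., 214.])] [array([138., 160.]), array([166., 163.])]
1.9 [array([463., 229.]), array([427., 224.])] [array([140., 151.]), array([168., 154.])]
150 ######....#..........#####....########################......
152 .....................######.#.##########################....
154 ...#.#...............#####..#############################...
156 ..####...............#####..##############################..
158 ..#####...............####################################..
160 ...#####...............###..##############################..
162 ...######...............##.####################.##########..
164 .....#####...............#####################.##########...
166 ......#####............
[... 2327 characters left out ...]
############################....######.###########
240 .......##############################.....######.###########
242 .......###############################....######.###########
244 .......###########################.####...######.##########.
246 .......############################..##....###############..
248 .......#############################.##....######.#######...
250 ........###..######################..##....######.######....
252 ..........######.##..#################.....######.######....
254 ...................######..#...######......######.#####.....
256 ..#.......................#######.#........#######.###......
258 ..................................#.#####.#..#####.##.......
```

Emit:
carry_out(
  grip=[-1,-1,-1,-1,-1,-1,-1,-1,-1],
  offset=[
    [0.067,0,0],
    [0.067,0,0],
    [0.067,0,0],
    [-0.0142,-0.0771,0],
    [-0.0142,-0.0771,0],
    [-0.0142,-0.0771,0],
    [-0.0142,-0.0771,0],
    [-0.0142,-0.0771,0],
    [0,0,0],
  ],
  turn=[
    [0,0,0],
    [0,0,0],
    [0,0,0],
    [0,0,0],
    [0,0,0],
    [0,0,0],
    [0,0,0],
    [0,0,0],
    [0,0,0],
  ],
)

```text
time: 13.38
position: [0.4499, 0.0579, 0.1363]
eef_rot: [[-0.992, 0.126, 0.001], [0.126, 0.992, -0.0], [-0.001, -0.0, -1.0]]
force: [0.8, 0.1, -0.5]
finger_gap: 0.0147
grasp_force: 89.1
```

Emit:
carry_out(
  grip=[-1,-1,-1,-1,-1,-1],
  offset=[
    [0,0,0.08],
    [0,0,0.08],
    [0,0,0.06],
    [0,0,0.03],
    [0,0,0],
    [0,0,0],
  ],
  turn=[
    [0,0,0],
    [0,0,0],
    [0,0,0],
    [0,0,0],
    [0,0,0],
    [0,0,0],
  ],
)

```text
time: 14.12
position: [0.4502, 0.0606, -0.0132]
eef_rot: [[-0.993, 0.121, 0.001], [0.121, 0.993, 0.0], [-0.001, 0.0, -1.0]]
force: [-0.4, 0.3, -0.3]
finger_gap: 0.0144
grasp_force: 89.1
```

```bash
python3 - <<'E'
from h import *
o=r.observe();p=np.array(o["position"]);R=np.array(o["eef_rot"]);print(o["time"],p,R[:,0],o["force"],o["joint_pos"])
t=snap("top","t9");s=snap("scene","s9")
tip=p-.1*R[:,0];tip[2]=p[2]+.0311;root=p-.04*R[:,0];root[2]=tip[2]
for n in("scene","top"): print(n,"tip",px(n,tip),"root",px(n,root))
im=cv2.imread("pics/s9.png").astype(int)
m=((im.min(2)>75)&(im[:,:,1]>=im[:,:,2]-1)).astype(np.uint8)
u,v=px("scene",tip).astype(int);k,l,st,ce=cv2.connectedComponentsWithStats(m[v-40:v+25,u-30:u+30].copy())
for i in range(1,k):
    if st[i,4]>25: print(st[i]+np.array([u-30,v-40,0,0,0]),ce[i]+[u-30,v-40])
E
```

```text
14.125 [ 0.45023929  0.06058697 -0.01316863] [-0.9926058   0.12137782 -0.00107602] [-0.36655975  0.32905665 -0.27405213] [-2.63614241e+00  1.83563258e+01 -3.45645394e+01  3.70168903e+01
  5.49240192e-03  4.33548653e+00]
scene tip [315.160005   235.99100884] root [318.10676101 217.27073463]
top tip [262.53019488 216.58318188] root [260.08304312 241.31360117]
[314 217   8  19  91] [316.9010989  225.68131868]
```

The tool is still level, with the blade at scene rows 217–236 as predicted. Next: set it down, open and rise towards the case.

Emit:
carry_out(
  grip=[-1,-1,-1,0,0,0,0,0,0,0],
  offset=[
    [0,0,0.006],
    [0,0,0.006],
    [0,0,0],
    [0,0,0],
    [0,0,0],
    [0,0,0],
    [0,0,0],
    [0,0,-0.04],
    [0,0,-0.1],
    [0,0,-0.1],
  ],
  turn=[
    [0,0,0],
    [0,0,0],
    [0,0,0],
    [0,0,0],
    [0,0,0],
    [0,0,0],
    [0,0,0],
    [0,0,0],
    [0,0,0],
    [0,0,0],
  ],
  newtons=40,
)

```text
time: 15.48
position: [0.4492, 0.0602, 0.1245]
eef_rot: [[-0.993, 0.122, -0.001], [0.122, 0.993, 0.0], [0.001, -0.0, -1.0]]
force: [2.0, 0.1, 0.6]
finger_gap: 0.0427
grasp_force: 0.0
```

```bash
python3 - <<'E'
from h import *
o=r.observe();p=np.array(o["position"]);print(o["time"],p,o["force"],o["finger_gap"])
t=snap("top","t10");s=snap("scene","s10")
t=t[:,:,::-1];s=s[:,:,::-1]
# one composite: top case x8, scene case x5, scene tool x3
a=cv2.resize(t[185:245,110:210],(500,300),interpolation=2)
b=cv2.resize(s[190:280,370:480],(367,300),interpolation=2)
c=cv2.resize(s[170:270,270:370],(300,300),interpolation=2)
d=cv2.resize(t[195:222,165:200],(389,300),interpolation=2)
cv2.imwrite("pics/m10.png",cv2.convertScaleAbs(np.vstack([np.hstack([a,c]),np.hstack([b,d,np.zeros((300,44,3),np.uint8)])]),alpha=1.4))
E
```

```text
15.475 [0.44919763 0.06022911 0.12449305] [2.02510827 0.09665754 0.57407234] 0.04274523663311638
```

View pics/m10.png

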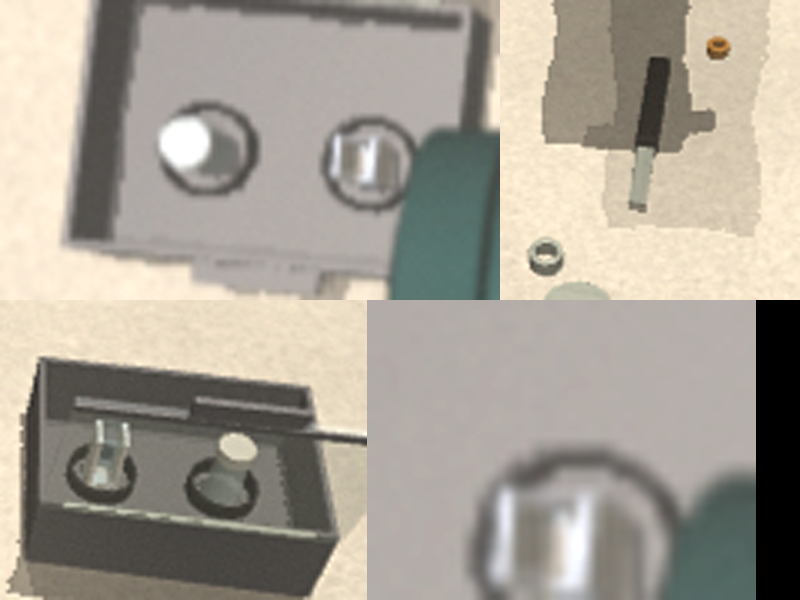

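The tool lies flat, and the lid stands open at about 1.8 rad (tab at scene row ~221). The cell stands in the −y nest at top (180,217). I'll measure its turn and position numerically.

```bash
python3 - <<'E'
from h import *
for nm,(x0,x1,y0,y1) in {"t10":(172,194,206,228),"s10":(388,412,213,242)}.items():
    g=cv2.cvtColor(cv2.imread(f"pics/{nm}.png"),cv2.COLOR_BGR2GRAY)[y0:y1,x0:x1]
    print(nm,"cols",x0); 
    for i,rw in enumerate(g): print(y0+i," ".join("%3d"%v for v in rw))
c=np.array([.5502,.2405])
for n in("top","scene"):
    for z in(.004,.052):
        print(n,z,"nest c",px(n,[*c,z]).round(1))
        for yaw in(-.12-.3,-.12,-.12+.3):
            X=np.array([np.cos(yaw),np.sin(yaw)]);Y=np.array([-X[1],X[0]])
            print("  yaw",round(yaw,2),[tuple(px(n,[*(c+.01*(a*X+b*Y)),z]).round(1).tolist()) for a,b in((1,1),(1,-1),(-1,-1),(-1,1))])
E
```

```text
t10 cols 172
206 124 124 124 125 125 126 124 125 125 124 125 125 125 126 125 126 125 125 126 126 126 126
207 124 124 125 124 124 124 125 125 122 122 121 122 122 122 122 124 126 125 126 125 126 126
208 124 125 126 125 124 125 122 119 103 100  94  94  93  92  94 110 121 124 125 126 126 126
209 125 126 125 125 124 119 101  98  78  69  68  70  69  70  73  82  92 107 122 125 126 126
210 124 123 125 125 120  99  78  68  61  73 104 107 107 107 104  79  72  80  99 121 126 126
211 123 125 125 120 101 100  77  72  85 105 118 119 121 120 121 110 104  83  79  95 121 124
212 125 125 123 108  99 148 111 105 114 123 126 127 142 131 115 115 116 109  84  69  95 119
213 125 125 119  89 107 167 113 100 104 108 113 121 162 126 101 104 115 122 109  69  69 108
214 124 124 118  78 104 168 106  89  91 104 142 140 171 120  94  94 102 117 119  81  62  82
215 124 123 107  71 100 166 104  90  92 112 155 170 174 120  92  89  91 100 120  98  67  64
216 125 121  92  69 108 156 102  90  92 113 154 181 175 110  90  89  90  92 121 113  73  65
217 124 120  86  69 115 149 100  89  91 114 154 181 175 105  89  90  93  93
[... 4197 characters left out ...]
2.9), (174.8, 219.6)]
  yaw -0.12 [(176.7, 212.7), (185.1, 213.5), (184.2, 221.9), (175.7, 221.2)]
  yaw 0.18 [(175.5, 214.1), (183.8, 212.3), (185.4, 220.6), (177.0, 222.3)]
scene 0.004 nest c [398.5 243. ]
  yaw -0.42 [(401.6, 247.6), (393.0, 244.5), (395.5, 238.5), (404.0, 241.5)]
  yaw -0.12 [(403.1, 246.9), (394.2, 245.8), (394.0, 239.2), (402.8, 240.3)]
  yaw 0.18 [(404.2, 245.9), (395.7, 246.8), (392.9, 240.2), (401.3, 239.3)]
scene 0.052 nest c [402.6 229.1]
  yaw -0.42 [(405.9, 233.6), (396.9, 230.6), (399.4, 224.6), (408.2, 227.6)]
  yaw -0.12 [(407.4, 233.0), (398.1, 231.9), (397.9, 225.2), (407.0, 226.3)]
  yaw 0.18 [(408.5, 232.0), (399.7, 232.9), (396.8, 226.2), (405.4, 225.3)]
```

```bash
python3 - <<'E'
from h import *
plan([.551,.2415,.1245],175.1,5,0,([.4492,.0602,.1245],173))
E
```

```text
from [0.4492 0.0602 0.1245] 173 step mm 41.58505981719878 deg 0.4199999999999989
grip [0, 0, 0, 0, 0]
off [[-0.0263, 0.0641, -0.0], [-0.0268, 0.0639, -0.0], [-0.0273, 0.0637, -0.0], [-0.0277, 0.0635, -0.0], [-0.0282, 0.0633, -0.0]]
turn [[0, 0, -0.0023], [0, 0, -0.0023], [0, 0, -0.0023], [0, 0, -0.0023], [0, 0, -0.0023]]
```

Emit:
carry_out(
  grip=[0,0,0,0,0,0,0,0,0],
  offset=[
    [-0.0263,0.0641,0],
    [-0.0268,0.0639,0],
    [-0.0273,0.0637,0],
    [-0.0277,0.0635,0],
    [-0.0282,0.0633,0],
    [0,0,0],
    [0,0,0.066],
    [0,0,0.066],
    [0,0,0],
  ],
  turn=[
    [0,0,-0.0023],
    [0,0,-0.0023],
    [0,0,-0.0023],
    [0,0,-0.0023],
    [0,0,-0.0023],
    [0,0,0],
    [0,0,0],
    [0,0,0],
    [0,0,0],
  ],
  newtons=35,
)

```text
time: 16.7
position: [0.5494, 0.2402, 0.0415]
eef_rot: [[-0.996, 0.086, -0.005], [0.086, 0.996, -0.001], [0.005, -0.002, -1.0]]
force: [0.2, -0.6, -0.3]
finger_gap: 0.043
grasp_force: 0.0
```

```bash
python3 - <<'E'
from h import *
o=r.observe();p=np.array(o["position"]);R=np.array(o["eef_rot"]);print(o["time"],p,R[:,0],o["force"],o["finger_gap"])
s=snap("scene","s11")
for k in(-.0215,.0215): 
    for w in(-.011,.011): print("pad tip pred",k,w,px("scene",p+k*R[:,1]+w*R[:,0]+[0,0,.027]).round(1))
print("cell top pred",px("scene",[.5526,.2415,.052]))
g=cv2.cvtColor(cv2.imread("pics/s11.png"),cv2.COLOR_BGR2GRAY)[205:242,384:424]
print("cols",384)
for i,rw in enumerate(g): print(205+i," ".join("%3d"%v for v in rw))
E
```

```text
16.7 [0.54935988 0.24024357 0.04152093] [-0.99624365  0.08646572  0.00471869] [ 0.20979078 -0.62558658 -0.27419303] 0.04300914364088813
pad tip pred -0.0215 -0.011 [394.2 226.5]
pad tip pred -0.0215 0.011 [393.6 219.2]
pad tip pred 0.0215 -0.011 [414.4 228.5]
pad tip pred 0.0215 0.011 [413.5 221. ]
cell top pred [403.21621109 229.90523941]
cols 384
205  86  28  29  30  30  30  30  30  30  29  29  28  29  26  28  28  25  47  97 127 156 153 154 154 154 168 166 164 168 171 172 173 172 173 176 176 163  24  27  28
206  86  36  29  30  31  29  28  30  29  29  28  29  29  30  26  25  44 105 159 154 152 154 154 154 154 172 171 169 168 172 174 173 171 173 165  62  54  24  27  28
207  59  37  31  31  30  32  34  31  30  27  29  30  29  30  27  32  85 160 151 149 148 152 151 151 148 154 174 172 172 174 174 171 166 170 163  12  22  27  31  28
208  53  54  51  48  47  53  50  35  28  29  27  26  28  27  27  50 127 157 153 150 147 151 152 150 151 159 182 182 179 177 179 174 172 168 112  19  25  26  29  29
209  53  52  53  53  54  52  50  33  30  28  30  29  28  30  28  36  46  48  66  63  71 101 1
[... 4618 characters left out ...]
  65  64  66  86  86  86  85  87  87  88  87
238  54  58  64  67  70  65  59  42  47  60  68  73  84  90 106  85  81  81  79  85  87  94 104  48  39  45  65  66  63  63  64  63  68  84  86  84  87  84  86  86
239  56  58  70  68  67  65  51  47  58  68  68  82  86  94 106  85  79  81  79  86  88  97 105  47  37  42  56  65  63  62  64  64  63  62  62  62  63  60  63  67
240  55  65  68  67  68  66  47  48  69  66  67  81  87 106 107 108 106 101  97  87  90 105  92  38  40  38  43  66  65  67  64  65  63  63  64  63  65  65  64  63
241  57  65  68  69  69  65  47  45  58  67  68  78  88 104 108 105 107 106 104  88  90 104  91  50  41  40  46  65  66  65  64  66  64  62  65  63  65  65  65  63
```

The fingers straddle the cell (finger middle ~407, cell ~406 at the same height). Descending gently to grip height, then checking.

Emit:
carry_out(
  grip=[0,0,0,0,0],
  offset=[
    [0,0,0.03],
    [0,0,0.025],
    [0,0,0.0133],
    [0,0,0],
    [0,0,0],
  ],
  turn=[
    [0,0,0],
    [0,0,0],
    [0,0,0],
    [0,0,0],
    [0,0,0],
  ],
)

```text
time: 17.38
position: [0.5519, 0.2415, 0.0032]
eef_rot: [[-0.996, 0.086, 0.001], [0.086, 0.996, 0.0], [-0.001, 0.0, -1.0]]
force: [0.2, 0.6, 0.5]
finger_gap: 0.0431
grasp_force: 0.0
```

```bash
python3 - <<'E'
from h import *
o=r.observe();p=np.array(o["position"]);R=np.array(o["eef_rot"]);print(o["time"],p,R[:,0],o["force"],o["finger_gap"])
s=snap("scene","s12")
g=cv2.cvtColor(cv2.imread("pics/s12.png"),cv2.COLOR_BGR2GRAY)[218:248,384:424]
for i,rw in enumerate(g): print(218+i," ".join("%3d"%v for v in rw))
E
```

```text
17.375 [0.55189949 0.2415038  0.00318301] [-9.96298331e-01  8.59607764e-02 -6.17574775e-04] [0.16488146 0.63068372 0.50089268] 0.043075553626106045
218  33  32  33  32  31  31  30  33  29  35  31  31  31  29  27  32  35  46  50  49  50  49  50  50  51  50  51  51  51  48  51  51  49  44  27  27  29  29  28  29
219  30  33  30  31  31  31  32  29  45  78  62  62  61  48  44  60  65  54  55  53  52  50  51  50  48  49  49  50  49  50  51  49  38  51  25  28  28  28  28  28
220  31  32  32  34  31  31  30  30  52  84  79  80  79  78  95 103 101 102  99  87  86  76  75  65  61  56  52  53  52  53  51  39  24  24  23  25  28  30  26  27
221  47  42  46  54  48  30  30  34  68 113 109 101 100  93 105 102 103  98 101 100  99 101 101 102 102 102  98  87  87  87  72  49  34  36  32  32  28  30  29  29
222  55  57  56  54  51  30  31  36  44  45  48  57  58  61  75  91  90  93 108 105 105 104 101  99 102 100 100 101  99 101  98  76  73  74  75  74  62  61  59  47
223  55  55  53  54  45  29  32  42  47  49  49  50  45  45  47  46  45  43  44  46  58  59  72  75  88  90  92 106 106 105 102  87 
[... 3267 characters left out ...]
  63  65  63  64  64  65  65  65  65  64  65
244  68  67  69  70  69  68  54  45  44  47  58  82 107 109 108 108 107 108 106 100 102  89  64  65  55  41  52  68  65  65  64  65  64  64  65  67  66  65  64  67
245  66  69  69  68  68  66  61  44  46  46  43  58  93 107 109 108 107 110 107 107 108  71  64  61  50  44  63  66  64  65  66  65  65  65  63  67  64  65  65  66
246  69  68  70  69  69  69  68  56  45  43  45  43  44  60  92  97  98 107 102  99 103  60  51  50  40  49  68  65  65  64  66  64  63  64  64  64  66  63  65  64
247  69  66  67  71  69  70  69  68  56  44  45  44  43  41  42  41  46  45  45  53  51  39  41  41  44  52  67  65  65  65  65  64  65  65  66  66  63  64  64  65
```

Emit:
carry_out(
  grip=[0,0,-1,-1,-1,-1,-1],
  offset=[
    [0,0,0.0083],
    [0,0,0],
    [0,0,0],
    [0,0,0],
    [0,0,0],
    [0,0,0],
    [0,0,0],
  ],
  turn=[
    [0,0,0],
    [0,0,0],
    [0,0,0],
    [0,0,0],
    [0,0,0],
    [0,0,0],
    [0,0,0],
  ],
  newtons=35,
)

```text
time: 18.3
position: [0.5517, 0.2414, -0.0022]
eef_rot: [[-0.996, 0.086, 0.0], [0.086, 0.996, 0.0], [-0.0, 0.0, -1.0]]
force: [0.2, 0.1, 2.3]
finger_gap: 0.0192
grasp_force: 38.1
```

```bash
python3 - <<'E'
from h import *
o=r.observe();p=np.array(o["position"]);R=np.array(o["eef_rot"]);print(o["time"],p,R[:,0],o["force"],o["wrist_torque"],o["finger_gap"],o["grasp_force"])
s=snap("scene","s13")
g=cv2.cvtColor(cv2.imread("pics/s13.png"),cv2.COLOR_BGR2GRAY)[218:248,388:420]
for i,rw in enumerate(g): print(218+i," ".join("%3d"%v for v in rw))
E
```

```text
18.3 [ 0.55166096  0.24143386 -0.00222182] [-9.96300546e-01  8.59370478e-02 -2.12825436e-04] [0.22738665 0.09819625 2.28825492] [0.01626148 0.14471685 0.00981289] 0.019150195390829725 38.11724066734314
218  32  33  31  28  30  32  32  29  32  27  26  28  29  28  27  28  32  46  53  52  51  51  49  39  26  28  27  27  26  29  30  29
219  32  31  29  32  46  77  61  64  60  46  38  41  38  33  30  29  39  51  51  49  49  50  47  31  24  25  25  27  26  28  30  27
220  32  32  31  32  52  81  79  78  79  77  79  77  77  75  74  66  83  76  76  63  63  53  51  41  28  29  26  27  26  26  27  28
221  32  31  31  36  67 112 109 102 100  91  91  86  84  76  80  98 102 104 102 101  99  93  81  63  58  58  48  38  40  37  32  30
222  32  31  31  36  40  45  49  59  56  61  79  93  91  95 109 107 105 104 102 100 101  89  73  76  76  77  79  77  77  77  76  76
223  39  33  30  42  50  50  46  45  48  47  46  46  46  43  44  46  56  59  72  74  90  88  93 108 100 102  99  90  83  82  83  80
224  53  46  50  59  69  63  44  46  45  45  45  44  46  45  52  51  46  46  46  45  45  44  42  46  56  5
[... 2361 characters left out ...]
  45  62  64  64  65  66  64  66  65  64
243  70  64  43  43  46  52  69  79  97 112 108 108 107 105 105  97  97 104  71  63  52  41  45  67  65  66  64  66  63  65  65  64
244  71  66  56  43  44  45  56  74  97 110 108 107 107 109 106  98 105  92  63  64  56  41  52  67  65  65  64  65  64  66  64  65
245  68  69  61  43  44  46  43  53  90 110 108 109 105 109 107 102 103  73  63  63  51  45  61  65  65  65  67  65  65  64  65  64
246  67  70  68  57  44  44  46  45  44  62  91  96  99 108 109 108 104  70  49  51  43  47  68  65  65  65  66  65  64  65  65  64
247  67  67  69  67  54  45  47  44  45  43  41  42  43  45  47  51  51  40  40  43  43  51  67  64  63  65  65  66  66  65  66  64
```

The cell is gripped at 38 N. Lifting it clear and planning the carry.

Emit:
carry_out(
  grip=[-1,-1,-1,-1,-1,-1,-1],
  offset=[
    [0,0,-0.02],
    [0,0,-0.04],
    [0,0,-0.06],
    [0,0,-0.06],
    [0,0,-0.057],
    [0,0,0],
    [0,0,0],
  ],
  turn=[
    [0,0,0],
    [0,0,0],
    [0,0,0],
    [0,0,0],
    [0,0,0],
    [0,0,0],
    [0,0,0],
  ],
)

```text
time: 19.23
position: [0.5513, 0.2413, 0.1396]
eef_rot: [[-0.996, 0.086, -0.0], [0.086, 0.996, -0.0], [0.0, -0.0, -1.0]]
force: [-0.3, 0.4, -1.1]
finger_gap: 0.0192
grasp_force: 37.8
```

```bash
python3 - <<'E'
from h import *
o=r.observe();print(o["time"],o["position"],o["force"],o["finger_gap"],o["grasp_force"])
plan([.600,-.257,.14],82.2,10,-1,(o["position"],175.05))
s=snap("scene","s14")
# cell underside visible? vial check
for n,f in(("scene","pics/s14.png"),):
    g=cv2.cvtColor(cv2.imread(f),cv2.COLOR_BGR2GRAY)
    u,v=px("scene",[.5526,.2415,.146]).astype(int);print(u,v)
    for i,rw in enumerate(g[v-22:v+8,u-14:u+16]): print(v-22+i," ".join("%3d"%x for x in rw))
E
```

```text
19.225 [0.55131571 0.2413316  0.13960912] [-0.25674421  0.41206021 -1.07546522] 0.01918787773960158 37.766547203063965
from [0.5513 0.2413 0.1396] 175.05 step mm 50.07042053090993 deg -9.285
grip [-1, -1, -1, -1, -1, -1, -1, -1, -1, -1]
off [[-0.0153, -0.082, -0.0001], [-0.0283, -0.0785, -0.0001], [-0.0406, -0.0729, -0.0001], [-0.0518, -0.0654, -0.0001], [-0.0617, -0.0562, -0.0001], [-0.07, -0.0455, -0.0001], [-0.0764, -0.0336, -0.0001], [-0.0808, -0.0209, -0.0001], [-0.0831, -0.0075, -0.0001], [-0.0832, 0.006, -0.0001]]
turn [[0, 0, 0.0516], [0, 0, 0.0516], [0, 0, 0.0516], [0, 0, 0.0516], [0, 0, 0.0516], [0, 0, 0.0516], [0, 0, 0.0516], [0, 0, 0.0516], [0, 0, 0.0516], [0, 0, 0.0516]]
412 199
177 175 181 164  35  24  29  32  31  28  29  29  31  29  39  60  68  70  28  33  34  33  31  33  29  30  28  28  30  39  52
178 173 176 168 105  29  23  29  33  29  28  31  32  29  43  75  75  56  35  52  54  51  46  44  44  41  26  26  29  41  81
179 168 171 176 166  71  23  22  28  29  30  34  29  32  60  78  73  56  39  48  50  47  51  60 103 112  26  27  30  49  81
180 169 168 171 174 164  69
[... 2620 characters left out ...]
 125 115 116 111 110 112 111 109 107 106 124 171 164 167 166 166 164 162 164 163
202 150 150 150 151 146 150 151 146 152 169 160 160 166 153 156 157 140 136 124 110 136 171 166 164 166 162 159 162 166 166
203 149 150 150 146 147 147 149 148 145 150 170 167 168 167 167 168 168 166 168 172 172 173 168 166 167 161 159 161 166 168
204 147 149 150 148 145 146 150 148 149 148 151 170 166 166 167 169 165 167 167 168 171 171 169 169 168 167 168 163 163 169
205 147 150 148 148 148 146 148 147 150 152 153 165 163 162 165 169 170 170 170 169 169 170 170 168 167 164 167 166 165 167
206 152 150 147 146 147 145 147 150 151 153 146 150 169 165 166 169 171 169 169 167 167 166 166 168 168 167 167 164 164 165
```

The cell hangs upright below the fingers, with its bottom at scene row ~202. Carrying it to the tester.

Emit:
carry_out(
  grip=[-1,-1,-1,-1,-1,-1,-1,-1,-1,-1],
  offset=[
    [-0.0153,-0.082,0],
    [-0.0283,-0.0785,0],
    [-0.0406,-0.0729,0],
    [-0.0518,-0.0654,0],
    [-0.0617,-0.0562,0],
    [-0.07,-0.0455,0],
    [-0.0764,-0.0336,0],
    [-0.0808,-0.0209,0],
    [-0.0831,-0.0075,0],
    [-0.0832,0.006,0],
  ],
  turn=[
    [0,0,0.0516],
    [0,0,0.0516],
    [0,0,0.0516],
    [0,0,0.0516],
    [0,0,0.0516],
    [0,0,0.0516],
    [0,0,0.0516],
    [0,0,0.0516],
    [0,0,0.0516],
    [0,0,0.0516],
  ],
)

```text
time: 20.52
position: [0.5999, -0.2583, 0.1388]
eef_rot: [[0.141, 0.99, -0.001], [0.99, -0.141, 0.001], [0.001, -0.002, -1.0]]
force: [-0.5, 1.0, 0.1]
finger_gap: 0.0192
grasp_force: 37.8
```

Emit:
carry_out(
  grip=[-1,-1,-1,-1,-1,-1],
  offset=[
    [0,0,0],
    [0,0,0.03],
    [0,0,0.03],
    [0,0,0.027],
    [0,0,0],
    [0,0,0],
  ],
  turn=[
    [0,0,0],
    [0,0,0],
    [0,0,0],
    [0,0,0],
    [0,0,0],
    [0,0,0],
  ],
)

```text
time: 21.28
position: [0.6005, -0.2564, 0.0881]
eef_rot: [[0.135, 0.991, 0.0], [0.991, -0.135, 0.0], [0.0, 0.0, -1.0]]
force: [-0.8, -0.1, -0.7]
finger_gap: 0.0195
grasp_force: 37.8
```

```bash
python3 - <<'E'
from h import *
o=r.observe();p=np.array(o["position"]);R=np.array(o["eef_rot"]);print(o["time"],p,R[:,0],np.degrees(np.arctan2(R[1,0],R[0,0])),o["force"],o["finger_gap"],o["grasp_force"])
s=snap("scene","s15");snap("top","t15")
g0=cv2.cvtColor(cv2.imread("pics/scene0.png"),cv2.COLOR_BGR2GRAY)
g=cv2.cvtColor(cv2.imread("pics/s15.png"),cv2.COLOR_BGR2GRAY)
sp=px("scene",[p[0],p[1],.110]);print("spot px",sp,"bottom",px("scene",[p[0],p[1],.094]))
ft=[.600,-.257]; a=np.radians(-7.8);X=np.array([np.cos(a),np.sin(a)]);Y=np.array([-X[1],X[0]])
print("barrel ends pred",[px("scene",[*(np.array(ft)+s*.04*Y),.11]).round(1) for s in(1,-1)])
print("cell bottom corners",[px("scene",[*(p[:2]+.01*(b*X+c*Y)),.094]).round(1) for b,c in((1,1),(1,-1),(-1,-1),(-1,1))])
print("orig")
for i,rw in enumerate(g0[212:230,148:198]): print(212+i," ".join("%3d"%x for x in rw))
print("now")
for i,rw in enumerate(g[200:234,148:198]): print(200+i," ".join("%3d"%x for x in rw))
E
```

```text
21.275 [ 0.60048567 -0.25642278  0.08805696] [1.35017393e-01 9.90843228e-01 3.84282303e-05] 82.24037437196947 [-0.77561529 -0.0714336  -0.70660843] 0.019493886289927286 37.772337198257446
spot px [170.71574988 220.65951246] bottom [172.23694044 225.82638945]
barrel ends pred [array([188.7, 223. ]), array([152.5, 218. ])]
cell bottom corners [array([175., 230.]), array([165.9, 228.7]), array([169.6, 221.8]), array([178.5, 223. ])]
orig
212 118  90  85 104 146 139 158 157 160 163 166 163 160 158 158 160 162 161 157 154 157 162 164 159 158 159 155 155 156 161 160 161 161 159 158 159 157 159 156 159 163 161 158 159 159 158 156 156 155 156
213 133 132 129 128 116  77  59 114 168 164 167 165 162 159 160 158 158 159 159 157 156 160 163 161 159 157 158 155 156 159 161 161 159 158 160 157 160 159 158 160 163 164 160 156 157 155 154 156 158 156
214 136 137 136 135 103  53  53  82 168 164 161 159 157 158 159 158 158 157 160 160 162 162 158 156 156 158 157 159 158 158 159 162 161 161 156 154 157 159 162 162 161 159 157 160 159 158 158 157 157 148
215 139 138 140 132  67  57  56  75 143 163 160 1
[... 9250 characters left out ...]
 121 122 121 117 119 119 122 122 123 120 118 122 124 125 123 124 116  63  30  34  37  36
231  38  37  37  35  38  36  36  36  30  54 120 123 125 123 126 126 125 126 128 125 123 123 122 121 120 119 121 121 119 117 119 120 123 120 121 122 123 121 120 122 123 120 122 124 119  89  30  36  36  35
232  37  37  38  39  36  37  36  36  36  39  77 128 124 118 119 117 120 123 129 124 123 127 124 124 122 123 124 122 119 116 119 122 121 122 124 122 120 121 120 120 124 120 119 121 122 116  29  35  36  36
233  38  36  36  38  37  36  36  37  35  35  63 125 126 124 120 119 118 120 123 124 126 125 123 123 124 121 121 116 116 119 123 121 122 122 119 117 120 121 119 119 123 123 121 124 125 118  43  32  33  36
```

```bash
python3 - <<'E'
from h import *
for n,f,(x0,x1,y0,y1) in(("top","top0",(380,412,178,194)),("scene","scene0",(157,187,213,226))):
    im=cv2.imread(f"pics/{f}.png").astype(float)
    yel=(im[:,:,1]+im[:,:,2])/2-im[:,:,0]; P=[]
    for x in range(x0,x1):
        c=yel[y0:y1,x]; w=np.clip(c-np.median(c)-6,0,None)
        if w.sum()>10: P.append((x,(w*np.arange(y0,y1)).sum()/w.sum()))
    P=np.array(P); k=np.polyfit(P[:,0],P[:,1],1); k=np.polyfit(*P[abs(P[:,1]-np.polyval(k,P[:,0]))<.7].T,1)
    W=[onz(n,x,np.polyval(k,x),.11) for x in(x0+3,x1-3)]
    d=W[1]-W[0]; t=(-.2564-W[0][1])/d[1]; print(n,len(P),k.round(3),"x at y=-.2564:",(W[0]+t*d)[0].round(4),"yaw",np.degrees(np.arctan2(-d[0],d[1])).round(2)%180)
    # reach of pad edges in hand: predicted vs image of cell bottom skip
# barrel ends in top / scene by hand: midpoint y ~ -.258/-.253
E
```

```text
top 31 [-5.30000e-02  2.04389e+02] x at y=-.2564: 0.608 yaw 1.4300000000000068
scene 30 [1.39000e-01 1.96235e+02] x at y=-.2564: 0.5986 yaw 172.18
```

```bash
python3 - <<'E'
from h import *
im=cv2.imread("pics/top0.png").astype(int); y=(im[:,:,1]+im[:,:,2])//2-im[:,:,0]
print(y[178:198,378:416:2])
for q in[(.600,-.2564),(.604,-.2564)]: print(px("top",[*q,.11]))
E
```

```text
[[ 0  2  2  8 10 13 13 15 17 19 18 19 20 19 19 20 19 20 20]
 [-3 -4 -3  0 -1  1  1  5  8  9 11 15 16 17 19 20 19 19 19]
 [ 2 -5 -6 -5 -6 -4 -4 -2  1  1  1  3  8  8 10 12 15 15 18]
 [ 7 -5 -6 -6 -6 -6 -7 -6 -5 -4 -4 -2  0  1  1  1  5 10 10]
 [ 8 -3 -3 -4 -5 -6 -6 -5 -6 -6 -5 -6 -3 -3 -3 -1  6  8  8]
 [10 -1 -1 -2 -2 -3 -4 -4 -4 -5 -6 -6 -4 -5 -5 -2  9  9  8]
 [11 11 12 11  4  1 -1 -1 -2 -2 -3 -3 -3 -4 -4 -2  9  8  7]
 [13 20 19 13 11  9 10 12 11  4 -1 -2 -1 -1  0  0  8  6  7]
 [ 8  6  7  9 14 17 19 17 14 11 12 13 12 11  9  5 10  6  6]
 [ 6  4  4  7 10 11  7  8 13 16 20 21 17 18 17 19 19 15  8]
 [ 1  5  5  6  7  7  3  5  3  4  7  8 14 21 23 27 23 16  9]
 [-6 -2 -2 -1  6  5  5  6  3  2  4  6 11 13 15 17 16 13  8]
 [-7 -7 -7 -7 -2 -3 -1 -1 -1  0  6  6  8  8  8  9  9  8  7]
 [-6 -7 -6 -7 -6 -7 -7 -6 -6 -5 -1  0  7  9  8  8  9  4  8]
 [ 0  0  0  0 -1 -7 -7 -7 -7 -7 -7 -6  6  8  7  6  7  5  9]
 [ 4  4  4  6  5  1  1 -7 -7 -6 -6 -6  5  7  7  6  5  4  6]
 [-4 -3 -3  4  4  4  4 -1 -1  1  1  0  5  6  7  5  6  4  5]
 [-7 -7 -7 -3 -4 -4 -2 -4 -2  5  5  4  7  6  6  5  6  5  5]
 [-7 -7 -6 -7 -6 -7 -6 -7 -7 -3 -2 -2  4  0  6  5  5  6  5]
 [-6 -7 -7 -7 -7 -8 -7 -7 -7 -6 -6 -5 -4 -4  5  5  5  5  4]]
[395.41940252 187.06273443]
[395.33325965 185.30375424]
```

The beam lies at x ≈ 0.600 with yaw −7.8°. The cell is centred at x ≈ 0.6005, turned to match, with its light spot at z ≈ 0.110. All well inside tolerance, so I'm handing in.

```bash
python3 -c "
from station import r
o=r.observe();print(o['time'],o['grasp_force'],o['qd']);print(r.hand_in())"
```

```text
21.375 37.772512435913086 [-0.18189412  0.07840721 -0.01609756 -0.19696372  0.0033709   0.02185104]
the job is handed in; nothing more can be done
None
```

I handed in the job at 21.4 s without seeing a verdict: the lid is open to about 1.8 rad, the blade tool is flat on the table, and the cell is held in the light path about 0.5 mm off the beam line with its light spot near 110 mm.

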